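# Charge the mill jar and hold its cover arm on the mark

## Task

Tip all five white milling balls from the scoop through the funnel into the clear jar and set the empty scoop back down upright on the table. Then squeeze the green lock button on the black handle of the telescoping cover arm and draw the arm out until its red pointer lines up with the orange rider on the scale; the arm is sprung and runs back if let go, so finish still gripping the handle with the pointer on the mark. Leave the other things on the bench where they are.

Things in the scene. Friction and masses are not known exactly. Their poses are not given: they have to be found in the camera images.
- stand: Fixed grey/aluminium station. Origin on the table under the middle of the parked arm's handle; +x = the way the arm extends, +y = side of scale bar and button. Foot 160 x 140 and column centred at x -150; sleeve 28 x 28, axis 165 high, x -215 to -25. White scale bar: top 135 high, 15 wide, centre line y +52.5, x -55 to 170, a tick each 10 mm, 0 under the parked pointer.
- boom (a joint): Extension of the telescoping arm in m: 0 parked and locked, 0.18 fully out; the rider stands at 0.115 to 0.150. A return spring pulls back with 3 N at 0, 6 N at 0.15. Locked until the green button is squeezed in 3 mm or more; once off 0 the lock cannot catch again before the arm runs back to 0, button squeezed or not. The arm is a 20 x 20 steel tube, axis 165 high.
- boom_grip (a point): Grip point in the middle of the arm's black handle block, 203 mm above the table, moving with the arm; axes as the stand's. Block 30 along the arm, 34 across, 156 to 222 high, clear on both sides (within 60 mm nothing else is higher than 179). Grip it from above across the arm (closing along the stand's y): 40 mm wide over the button, 34 when squeezed.
- lock_button (a joint): Travel of the green button in m: 0 out (locked), 0.006 fully in, flush with the block. Spring 2.4 N at the start, 6 N fully in. A grip of 15 to 30 N across the block squeezes it home.
- button_face (a point): Centre of the green button's outer face, on the stand's +y side of the handle block, 200 mm above the table; face 20 mm along the arm, 34 high. It presses towards the stand's -y.
- cover (a point): Middle of the underside of the flat round grey cover on the arm's end, 104 mm across, 142 to 146 mm above the table, 105 mm ahead of the handle. It passes 2 mm over the funnel's rim. Parked, it leaves at least 13 mm beside the funnel.
- pointer_tip (a point): Underside of the red pointer over the scale bar's centre line, 149 mm above the table; a 3 mm wide finger that reaches out from the handle block, level along the arm with the middle of the handle; moves with the arm. Axes as the stand's.
- rider: Fixed orange clip on the scale bar, 12 mm along the bar, with a black line across its middle and an upright fin (25 mm above the bar) on the outer edge. Origin on the bar's top at the line; axes as the stand's. The pointer is on the mark when both have the same place along the stand's x.
- jar: Fixed clear jar on a wooden foot (92 across, 12 high) with a wide white funnel on top. Origin on the table on its axis. Jar 58 outside, inner floor 16 high; funnel neck 46 inside, at 82 to 92 high; funnel mouth 94 inside, 100 outside, rim 140 high. It always stands on the arm's line 105 mm beyond the rider, so the cover closes the funnel when the pointer is on the mark.
- funnel_rim (a point): Centre of the funnel's mouth, level with its rim, 140 mm above the table.
- scoop: Loose open-fronted aluminium scoop, wooden handle, about 120 g. Origin on its underside below the grip point; +x to the lip, z up. Bowl x 32 to 123, 70 wide (64 inside), side walls 31 high, back 39; flat floor to x 96, then a ramp up at 25 degrees to the lip, so it must dip well over 25 degrees to empty. Handle 16 wide (y), 24 to 46 high, x -61 to 34.
- scoop_grip (a point): Grip point on the scoop's handle, 35 mm above the underside, 32 mm behind the bowl's back wall; axes as the scoop's. Grip across it (along y), 16 mm.
- scoop_lip (a point): Middle of the scoop's pouring lip, 122 mm ahead of the grip point and 21 mm lower.
- ball0_center (a point): Centre of a loose white ceramic milling ball, 15 mm diameter, 11 g; it starts in the scoop.
- ball1_center (a point): Centre of a loose white ceramic milling ball, 15 mm diameter, 11 g; it starts in the scoop.
- ball2_center (a point): Centre of a loose white ceramic milling ball, 15 mm diameter, 11 g; it starts in the scoop.
- ball3_center (a point): Centre of a loose white ceramic milling ball, 15 mm diameter, 11 g; it starts in the scoop.
- ball4_center (a point): Centre of a loose white ceramic milling ball, 15 mm diameter, 11 g; it starts in the scoop.
- bisque_a: Loose unglazed clay lidded cup, pale, 68 mm across, 44 high; origin at the middle of its underside; leave it alone.
- bisque_b: Loose unglazed clay lidded cup, pinker, 68 mm across, 44 high; origin at the middle of its underside; leave it alone.
- tape: Loose yellow tape roll lying flat, 92 mm across, 25 high; origin at the middle of its underside; leave it alone.
- tub: Loose white jar with lid, 84 mm across, 85 high; origin at the middle of its underside; leave it alone.
- brush: Loose brush lying flat, 170 mm long; origin at the middle of its underside; leave it alone.
- glaze: Loose green bottle, 60 mm across, 150 high; origin at the middle of its underside; leave it alone.

How it is judged:
By the outcome, as a careful person would: the job done as asked, in the order asked, and still so for the second after the job is handed in, while the arm keeps its last pose, push and grip.
It also fails if it takes over 70 s, if anything falls off the work surface, if the arm or the gripper's body presses on something with over 40 N, if the wrist force passes 120 N, or if a joint passes its speed limit or range.

## Robot

A 7-joint arm with a two-finger parallel gripper is mounted at the origin on the work surface. World frame = base frame: x ahead of the robot, y to its left, z up, the work surface at z = 0. Lengths are in m, angles in rad, forces in N, time in s.
With the tool pointing down it reaches from about 0.425 to 0.95 m from the base axis. Payload 4.7 kg.
Tool frame: the origin (TCP) lies midway between the tips of the shut fingers; the grasp point (between the pads) lies arm.grasp_offset behind it (arm.grasp_offset is the distance from the TCP to the grasp point, in m); z points along the fingers, y is the line along which they close (so a half turn about z gives the same grasp; the last joint's range is limited). The gripper opens to 85 mm and grips with 20 to 120 N. Pads are 22 mm wide; open, the fingers measure 114 mm over their backs; the gripper's body (76 mm by 85 mm) begins 54 mm behind the grasp point. The pads swing forward as they close: fully open they stand 13 mm farther back than shut.
Start: joints at [-1.143, 0.469, -0.049, 1.532, 0.024, 1.141, -0.082], TCP at [0.298, 0.606, 0.231] pointing down, gripper open.
Joint ranges: [-2.59, 2.59], [-0.33, 1.99], [-1.39, 1.29], [0.1, 2.45], [-1.04, 4.18], [0.21, 1.99], [-2.66, 2.66]. Speed limits (rad/s): [2.57, 2.57, 3.14, 3.14, 3.14, 3.14, 3.14].

## Interface

Orientations are given as a rotation vector (axis times angle).
In Python, from workcell import arm gives the robot as it stands. Calls block until the motion is done:
- arm.move_to(position, orientation): joint-space move of the TCP to a pose.
- arm.move_straight(position, frame=None, feed=0.15): straight line of the TCP; frame=None keeps the orientation; feed is the mean speed in m/s.
- arm.goto_joints(angles): joint-space move.
- arm.set_gripper(opening): finger opening in m; the grip force is fixed at half the most; returns when the fingers have stopped.
- arm.hold(seconds).
- arm.solve_ik(position, orientation): joint angles nearest the present ones, or None.
- arm.get_obs(): the state.
- arm.grab_frame(name): name is "scene" or "side" or "wrist"; returns a dict with "img" (384x512x3 uint8, red, green, blue), "intrinsics" (3x3 intrinsics, pixels), "rvec" (rotation vector, rad) and "tvec" (3), from world to camera coordinates, as OpenCV has them. Camera axes: x right, y down, z forward; pixel columns grow to the right and rows downward; lengths in m; the calibration is good to about 2 mm. The wrist camera is an equidistant fisheye: a pixel r from the principal point sees the ray r / f radians off the axis. A picture is of the moment at which its call begins. There is no depth.
A pose or a line that the arm cannot do raises arm.Unreachable and nothing moves.
- arm.sign_off(): hands the job in; it is judged then, once.
The state is a dict: "clock": time; "qpos": joint angles; "dq": joint speeds; "joint_efforts": joint torques, N m; "tool_pos": TCP position; "tcp_rot": TCP orientation; "ft_force": force on the tool from outside, world axes, zero at the start; "torque": the same for the moment, N m; "gripper_width": finger opening in m; "grip_force": force on a finger pad.
Only numpy, scipy, OpenCV 4.12 (cv2) and the standard library are available. Lean on these libraries where they do the work, as an engineer would, in place of code of your own. Each camera call takes 0.05 s, during which the arm holds its last target. There are 200 camera calls.

## Working session

There is one attempt and no reset: what is moved stays moved. The work goes in short steps, each a Python script; the robot and the scene stay as the last script left them, time stands still between calls to the robot, and variables do not carry over. Pictures are saved under pics/ and viewed, at most 10 in all, crops included, and the job is handed in when it is done.

```bash
mkdir -p pics; ls
python3 - <<'E'
from workcell import arm
import cv2,numpy as np
o=arm.get_obs();print(o["clock"],o["tool_pos"],o["tcp_rot"],o["gripper_width"],arm.grasp_offset)
for n in("scene","side","wrist"):
    f=arm.grab_frame(n);cv2.imwrite(f"pics/{n}0.png",f["img"][:,:,::-1]);np.savez(f"pics/{n}0.npz",**f)
    R=cv2.Rodrigues(np.array(f["rvec"],float))[0];print(n,f["intrinsics"],(-R.T@np.array(f["tvec"]).ravel()),R[2])
a=[cv2.imread(f"pics/{n}0.png") for n in("scene","side")]
E
```

```text
pics
0.0 [0.29748894 0.60525457 0.23023573] [-7.11235033e-01 -3.05961609e+00  3.05781975e-03] 0.08538450630804334 0.0187
scene [[412.07523469   0.         260.57991029]
 [  0.         412.07523469 191.33093285]
 [  0.           0.           1.        ]] [ 1.25042758 -0.12453906  1.29288921] [-0.52823471 -0.03227186 -0.84848489]
side [[455.96835362   0.         245.10442216]
 [  0.         455.96835362 185.99360499]
 [  0.           0.           1.        ]] [-0.101264   -0.84732871  0.92286891] [ 0.52083238  0.56820119 -0.63708793]
wrist [[297.31863964   0.         255.92721519]
 [  0.         297.31863964 192.35392709]
 [  0.           0.           1.        ]] [0.23361826 0.6368175  0.3727884 ] [ 0.24783449 -0.12402785 -0.96083045]
```

View pics/scene0.png

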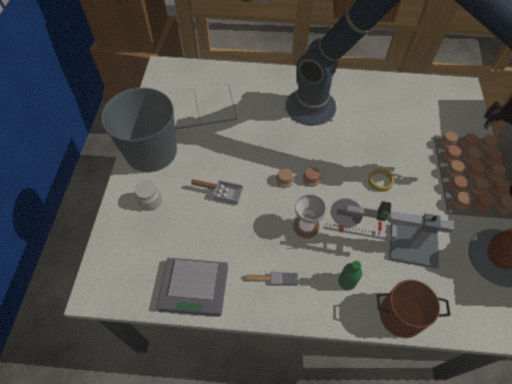

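View pics/side0.png

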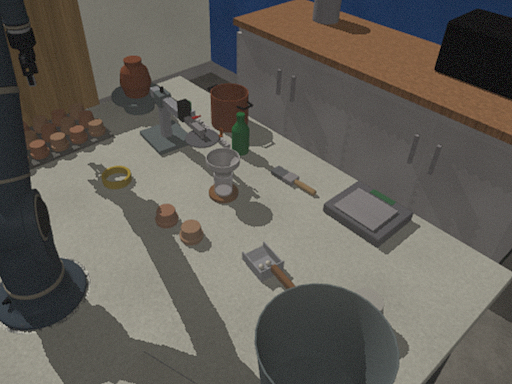

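The scene view shows the scoop at (217,190), the funnel at (310,210) and the stand at (415,235), with the handle at (384,211). The side view has the scoop at (270,265), the funnel at (223,160) and the handle at (184,108). Next I'll enlarge these areas.

Run:
```python
import cv2,numpy as np
s=cv2.imread("pics/scene0.png");d=cv2.imread("pics/side0.png")
def c(im,x,y,w,h,k):return cv2.resize(im[y:y+h,x:x+w],None,fx=k,fy=k,interpolation=cv2.INTER_CUBIC)
cv2.imwrite("pics/c1.png",np.vstack([c(s,290,190,160,80,5),np.hstack([c(s,185,170,64,40,6.25),c(d,235,235,64,40,6.25)])])[:600])
cv2.imwrite("pics/c2.png",c(d,135,80,120,90,6.6)[:600])
```

```text
(no output)
```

View pics/c1.png

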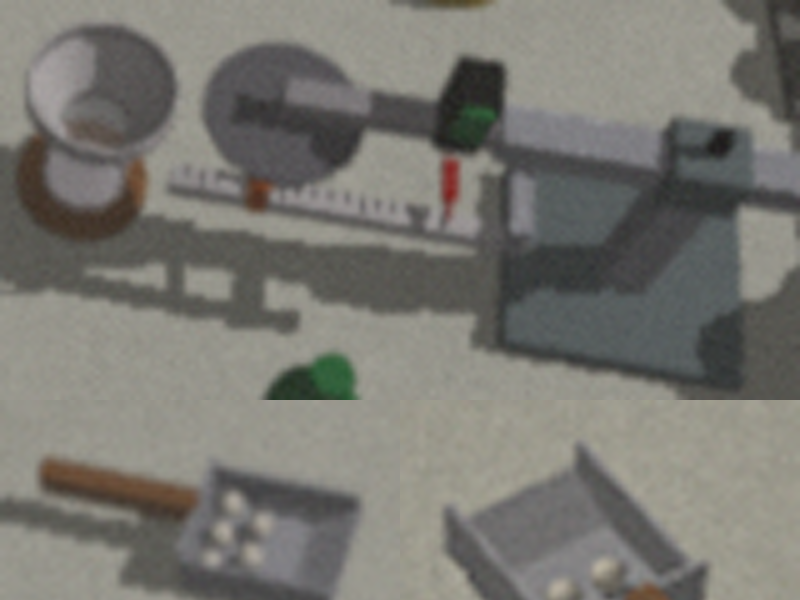

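View pics/c2.png

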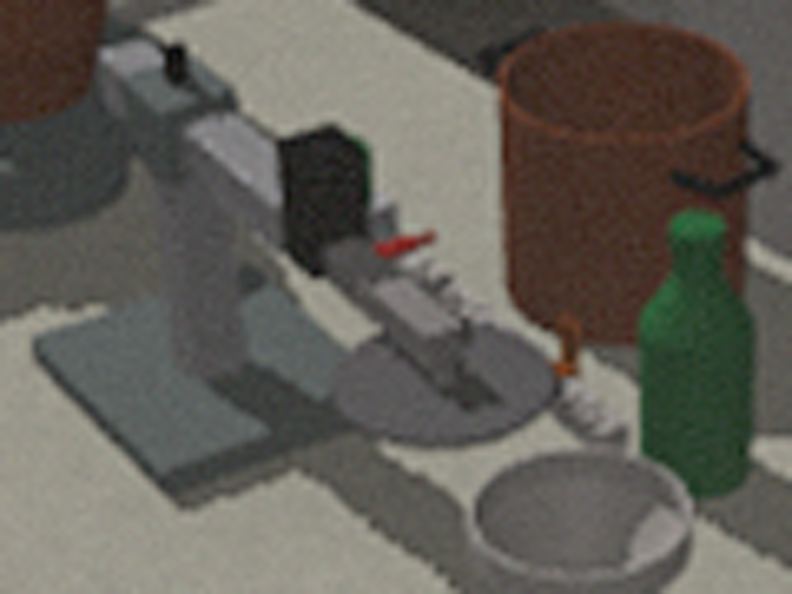

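In the crops the funnel rim centre is at scene (310.2,208.2) and side (222.9,158.0), and the cover centre at (346.8,212.8) and (202.4,138.3). The pointer tip is at (380.2,232.5) and (200.5,116.1), and the rider at (341.5,228.5) and (221.1,135.8). The scoop's lip faces right in the scene view, with its five balls at the back. Next I'll fit the stand pose from these.

```bash
cat > h.py <<'E'
import numpy as np,cv2
from scipy.optimize import least_squares
from scipy.spatial.transform import Rotation as Ro
def load(n):
    f=np.load(f"pics/{n}.npz");return {k:f[k] for k in f}
def proj(f,P):
    P=np.atleast_2d(P).astype(float)
    c=P@cv2.Rodrigues(f["rvec"].astype(float))[0].T+f["tvec"].ravel();K=f["intrinsics"]
    return c[:,:2]/c[:,2:]*K[0,0]+K[:2,2]
def projw(f,P):
    P=np.atleast_2d(P).astype(float)
    c=P@cv2.Rodrigues(f["rvec"].astype(float))[0].T+f["tvec"].ravel();K=f["intrinsics"]
    r=np.linalg.norm(c[:,:2],axis=1);th=np.arctan2(r,c[:,2])
    return c[:,:2]*(th/r)[:,None]*K[0,0]+K[:2,2]
def plane(f,uv,z,fish=False):
    uv=np.array(uv,float);K=f["intrinsics"];d=(uv-K[:2,2])/K[0,0]
    if fish:
        r=np.hypot(*d);ray=np.r_[d/r*np.sin(r),np.cos(r)]
    else: ray=np.r_[d,1]
    R=cv2.Rodrigues(f["rvec"].astype(float))[0];o=-R.T@f["tvec"].ravel();w=R.T@ray
    return o+w*(z-o[2])/w[2]
def T(x,y,a,P):
    P=np.atleast_2d(P);c,s=np.cos(a),np.sin(a)
    return np.c_[x+c*P[:,0]-s*P[:,1],y+s*P[:,0]+c*P[:,1],P[:,2]]
E
python3 - <<'E'
from h import *
s,d=load("scene0"),load("side0")
S=[(310.2,208.2),(346.8,212.8),(380.2,232.5),(341.5,228.5)]
D=[(222.9,158.0),(202.4,138.3),(200.5,116.1),(221.1,135.8)]
for a,b,z in zip(S,D,(.14,.146,.149,.14)):print(plane(s,a,z),plane(d,b,z))
def P(p):return T(*p[:3],[[p[3]+.105,0,.14],[.105,0,.146],[0,.0525,.15],[p[3],.055,.14]])
r=lambda p:np.r_[(proj(s,P(p))-S).ravel(),(proj(d,P(p))-D).ravel()]
q=least_squares(r,[.72,.25,-1.6,.13]);print(q.x,q.fun.round(1))
print("jar",P(q.x)[0],"grip",q.x[:2])
for n,u,z in(("handle end",(192,181.3),.046),("handle front",(217,185.5),.046),("back L",(218.9,179.9),.039),("back R",(213.8,193.7),.039),("lip L",(242.1,185.5),.031)):print(n,plane(s,u,z))
E
```

```text
[ 0.58214548 -0.00395123  0.14      ] [ 0.57500551 -0.01170808  0.14      ]
[0.59209675 0.11212522 0.146     ] [0.58745355 0.10115276 0.146     ]
[0.65460008 0.21271669 0.149     ] [0.65969376 0.20456556 0.149     ]
[0.64660043 0.09516314 0.14      ] [0.64533824 0.08187966 0.14      ]
[ 0.60585065  0.21432988 -1.68844292  0.11745152] [-0.8 -0.7 -0.6  0.3 -1.3  0.7 -1.3 -0.1  0.1 -1.4 -0.2 -1.9 -1.1 -0.5
 -1.6 -1.4]
jar [ 0.57974031 -0.00658397  0.14      ] grip [0.60585065 0.21432988]
handle end [ 0.45385748 -0.42218161  0.046     ]
handle front [ 0.46362191 -0.32991058  0.046     ]
back L [ 0.4345256  -0.32751234  0.039     ]
back R [ 0.49471885 -0.3376368   0.039     ]
lip L [ 0.44594286 -0.24155795  0.031     ]
```

```bash
cat >> h.py <<'E'
G=.0187
def tool(yaw,pitch=0,sg=1):
    A=np.array([[-sg,0,0],[0,sg,0],[0,0,-1.]]).T
    return Ro.from_euler("ZY",[yaw,pitch]).as_matrix()@A
def scoop_tool(grip,yaw,pitch=0,sg=1):
    R=tool(yaw,pitch,sg);return np.array(grip)+R[:,2]*G,Ro.from_matrix(R).as_rotvec()
def scoop_lip(lip,yaw,pitch,sg=1):
    Rs=Ro.from_euler("ZY",[yaw,pitch]).as_matrix()
    return scoop_tool(np.array(lip)-Rs@[.122,0,-.021],yaw,pitch,sg)
def shot(arm,n,name):
    f=arm.grab_frame(n);cv2.imwrite(f"pics/{name}.png",f["img"][:,:,::-1]);np.savez(f"pics/{name}.npz",**f)
E
python3 - <<'E'
from h import *
from workcell import arm
f=lambda q:None if q is None else np.round(q,2)
jar=np.array([.580,-.006,.14])
for sg in(1,-1):
    print(sg,"grasp",f(arm.solve_ik(*scoop_tool([.46,-.362,.035],np.radians(84),0,sg))))
    print("  boom",f(arm.solve_ik(*scoop_tool([.606,.214,.203],-1.688,0,sg))))
    for az in(-20,0,20,40,60,84,100):
        a=np.radians(az);lip=jar+[-.02*np.cos(a),-.02*np.sin(a),.015]
        print("  ",az,[f(arm.solve_ik(*scoop_lip(lip,a,np.radians(p),sg))) for p in(15,35,65)])
E
```

```text
1 grasp [-0.13  0.92  1.1   1.96 -1.03  0.97 -1.75]
  boom [-0.65  0.47  0.34  1.68 -0.18  1.02 -0.37]
   -20 [array([-0.31,  0.28,  0.25,  1.96, -0.19,  1.16,  1.26]), array([-0.18,  0.46,  0.21,  1.71, -0.27,  1.58,  1.34]), None]
   0 [array([-0.27,  0.28,  0.24,  1.97, -0.08,  1.17,  1.58]), array([-0.15,  0.46,  0.13,  1.7 , -0.07,  1.6 ,  1.57]), None]
   20 [array([-0.21,  0.28,  0.22,  1.96,  0.03,  1.16,  1.91]), array([-0.15,  0.45,  0.09,  1.71,  0.13,  1.57,  1.82]), None]
   40 [array([-0.16,  0.3 ,  0.19,  1.93,  0.13,  1.12,  2.23]), array([-0.15,  0.44,  0.04,  1.73,  0.31,  1.5 ,  2.06]), array([-0.31,  0.71,  0.14,  1.46,  0.44,  1.98,  2.07])]
   60 [array([-0.08,  0.33,  0.13,  1.89,  0.22,  1.06,  2.54]), array([-0.13,  0.42, -0.01,  1.76,  0.48,  1.39,  2.29]), array([-0.16,  0.66, -0.23,  1.57,  0.76,  1.93,  2.08])]
   84 [array([ 0.85,  0.65, -1.18,  1.79,  0.87,  1.33,  2.43]), array([-0.1 ,  0.39, -0.07,  1.81,  0.66,  1.22,  2.55]), array([-0.22,  0.56, -0.23,  1.75,  0.99,  1.69,  2.23])]
   100 [array([-0.72,  0.62,  1.12,  1.83, -0.4 ,  0.92, -2.46]), a
[... 630 characters left out ...]
35,  0.7 ,  1.95, -0.04,  1.1 , -0.72]), array([-0.6 ,  0.51,  0.69,  1.75,  0.1 ,  1.43, -0.82]), array([-0.63,  0.81,  0.69,  1.48,  0.26,  1.86, -0.79])]
   60 [array([-0.49,  0.38,  0.67,  1.91,  0.02,  1.03, -0.38]), array([-0.65,  0.49,  0.7 ,  1.79,  0.23,  1.27, -0.59]), array([-0.75,  0.74,  0.69,  1.61,  0.45,  1.63, -0.69])]
   84 [array([-0.42,  0.41,  0.61,  1.86,  0.04,  0.94,  0.01]), array([-0.62,  0.43,  0.61,  1.84,  0.41,  1.07, -0.37]), array([-0.93,  0.67,  0.79,  1.8 ,  0.64,  1.3 , -0.6 ])]
   100 [array([-0.38,  0.42,  0.56,  1.82,  0.04,  0.88,  0.28]), array([-0.59,  0.4 ,  0.56,  1.87,  0.51,  0.93, -0.21]), array([-1.02,  0.61,  0.83,  1.93,  0.81,  1.07, -0.6 ])]
```

Run:
```python
from h import *
from workcell import arm
a=np.radians(84)
arm.move_to(*scoop_tool([.45,.1,.42],a,0,-1))
arm.move_to(*scoop_tool([.46,-.362,.20],a,0,-1))
o=arm.get_obs();print(o["clock"],o["tool_pos"],o["qpos"])
shot(arm,"wrist","w1");shot(arm,"scene","s1")
```

```text
4.0083 [ 0.46098884 -0.36106555  0.18131672] [-0.19295586  0.6182653   1.15371352  1.84986191 -0.63622699  1.10433832
  1.09805588]
```

View pics/w1.png

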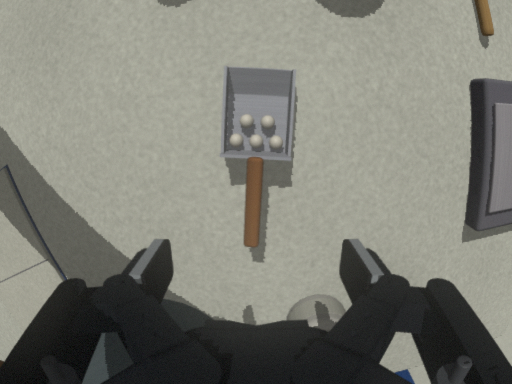

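The wrist view shows the scoop straight on, with its handle from (256,158) to (251,244), its back corners at (222,155) and (292,159), and its front corners at (226,68) and (295,70). All five balls sit near the back wall.

Run:
```python
from h import *
w=load("w1")
uv=np.array([(251.5,243),(256,158),(222,155),(292,159),(226,68),(295.5,70)],float)
M=np.array([[-.061,0,.035],[.034,0,.046],[.032,.035,.037],[.032,-.035,.037],[.123,.035,.031],[.123,-.035,.031]])
q=least_squares(lambda p:(projw(w,T(*p,M))-uv).ravel(),[.46,-.362,1.466])
print(q.x,np.degrees(q.x[2]),q.fun.round(1))
print([plane(w,u,z,True).round(3) for u,z in(((251.5,243),.04),((256,158),.046))])
```

```text
[ 0.45797452 -0.3706397   1.4183255 ] 81.2640650106159 [ 0.6  1.2  0.5  0.1 -1.3  2.  -0.1  1.5 -1.1 -3.2  1.5 -1.5]
[array([ 0.449, -0.427,  0.04 ]), array([ 0.463, -0.337,  0.046])]
```

Run:
```python
from h import *
from workcell import arm
x,y,a=.458,-.3700,1.418
arm.move_to(*scoop_tool([x,y,.12],a,0,-1))
p,r=scoop_tool([x,y,.036],a,0,-1)
arm.move_straight(p,r)
arm.set_gripper(.0)
o=arm.get_obs();print(o["clock"],o["tool_pos"],o["gripper_width"],o["grip_force"],o["ft_force"])
arm.move_straight(p+[0,0,.21],feed=.12)
o=arm.get_obs();print(o["clock"],o["tool_pos"],o["gripper_width"],o["grip_force"],o["ft_force"])
f=lambda q:None if q is None else np.round(q,2)
jar=np.array([.580,-.006,.14])
for az in(60,75,84,95):
    b=np.radians(az);lip=jar+[-.02*np.cos(b),-.02*np.sin(b),.015]
    print(az,[f(arm.solve_ik(*scoop_lip(lip+[0,0,h],b,np.radians(p),-1))) for p,h in((12,.06),(15,.02),(35,0),(60,0),(70,0))])
shot(arm,"wrist","w2")
```

```text
5.875 [ 0.45803537 -0.37003482  0.01758312] 0.014948105473079563 58.733044266700745 [-0.3496452   0.5765895   2.76580212]
7.775 [ 0.45777637 -0.36971292  0.2266424 ] 0.015383958503956236 58.495731353759766 [ 0.17448705 -1.51882182 -3.23240899]
60 [array([-0.79,  0.42,  1.12,  1.88, -0.19,  1.13, -0.13]), array([-0.79,  0.5 ,  1.12,  1.9 , -0.22,  1.08, -0.12]), array([-0.88,  0.66,  1.11,  1.8 , -0.01,  1.23, -0.32]), array([-0.94,  0.89,  1.11,  1.65,  0.19,  1.48, -0.42]), array([-0.95,  0.99,  1.1 ,  1.59,  0.25,  1.57, -0.42])]
75 [array([-0.81,  0.56,  1.27,  1.84, -0.36,  1.12,  0.3 ]), array([-0.82,  0.61,  1.25,  1.87, -0.37,  1.05,  0.28]), array([-0.91,  0.64,  1.12,  1.83,  0.05,  1.08, -0.14]), array([-1.07,  0.93,  1.25,  1.75,  0.17,  1.23, -0.23]), array([-1.09,  1.01,  1.22,  1.72,  0.27,  1.3 , -0.31])]
84 [array([-0.78,  0.57,  1.25,  1.81, -0.38,  1.1 ,  0.45]), array([-0.8 ,  0.62,  1.23,  1.85, -0.39,  1.02,  0.44]), array([-0.92,  0.62,  1.12,  1.85,  0.07,  0.98, -0.04]), array([-1.11,  0.87,  1.23,  1.82,  0.27,  1.09, -0.23]), array([-1.15,  0.97,  1.22,  1.8 ,  0.34,  1.15, -0.31])]
95 [array([-0.75,  0.58,  1.21,  1.78, -0.4 ,  1.07,  0.64]), array([-0.77,  0.63,  1.21,  1.83, -0.42,  0.99,  0.63]), array([-0.94,  0.6 ,  1.12,  1.88,  0.09,  0.87,  0.11]), array([-1.17,  0.83,  1.23,  1.9 ,  0.36,  0.92, -0.21]), array([-1.22,  0.94,  1.25,  1.9 ,  0.43,  0.96, -0.31])]
```

View pics/w2.png

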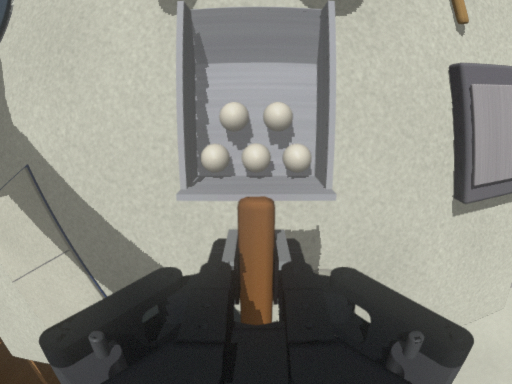

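The grip is square on the handle and all five balls are at the back of the bowl. Next, the pour.

Run:
```python
from h import *
from workcell import arm
jar=np.array([.580,-.006,.14]);b=np.radians(75)
def pose(p,h,back=.022):return scoop_lip(jar+[-back*np.cos(b),-back*np.sin(b),h],b,np.radians(p),-1)
arm.move_to(*pose(8,.08,.03))
shot(arm,"scene","s2");shot(arm,"side","d2")
for p,h in((15,.035),(24,.022),(31,.016),(36,.014)):
    arm.move_straight(*pose(p,h),feed=.08)
arm.hold(.4)
for p in(42,50,60):
    arm.move_straight(*pose(p,.014),feed=.08)
arm.hold(.6)
o=arm.get_obs();print(o["clock"],o["tool_pos"],o["gripper_width"],o["grip_force"],o["ft_force"])
shot(arm,"scene","s3");shot(arm,"side","d3");shot(arm,"wrist","w3")
s=cv2.imread("pics/s3.png");d=cv2.imread("pics/d3.png");w=cv2.imread("pics/w3.png")
c=lambda im,x,y:cv2.resize(im[y:y+100,x:x+133],(400,300),interpolation=cv2.INTER_CUBIC)
cv2.imwrite("pics/c3.png",np.vstack([np.hstack([c(s,245,150),c(d,155,110)]),np.hstack([cv2.resize(w,(400,300)),c(cv2.imread("pics/s2.png"),245,150)])]))
```

```text
12.3667 [ 0.55903168 -0.08427545  0.26081433] 0.015011086502781304 58.71151864528656 [-0.27658676  0.18065074 -0.90229749]
```

View pics/c3.png

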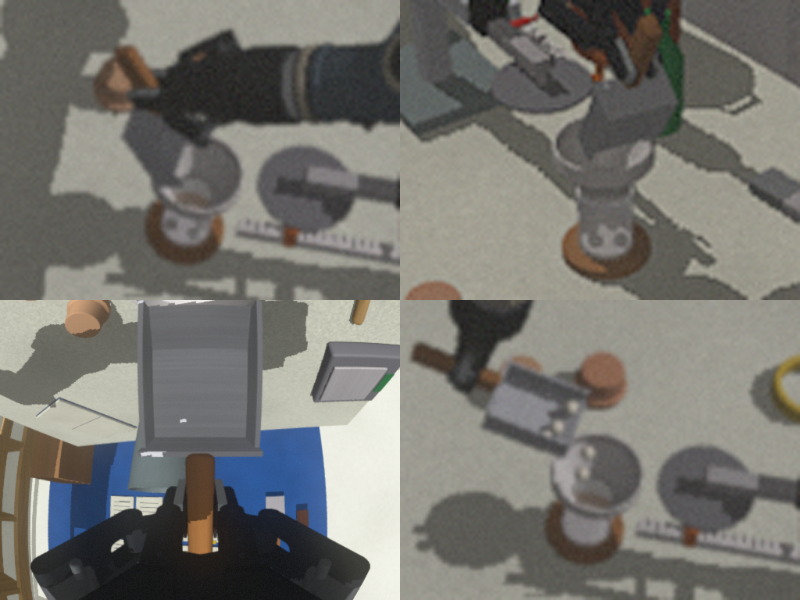

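The scoop is empty at 60° and balls are visible in the jar. I'll put the scoop back where it was, then check the jar from close by.

Run:
```python
from h import *
from workcell import arm
jar=np.array([.580,-.006,.14]);b=np.radians(75)
def pose(p,h,back=.022):return scoop_lip(jar+[-back*np.cos(b),-back*np.sin(b),h],b,np.radians(p),-1)
arm.move_straight(*pose(40,.05),feed=.12)
arm.move_straight(*pose(8,.10,.05),feed=.15)
x,y,a=.458,-.3700,1.418
p,r=scoop_tool([x,y,.036],a,0,-1)
arm.move_to(p+[0,0,.10],r)
arm.move_straight(p+[0,0,.012],feed=.1)
arm.move_straight(p+[0,0,.0005],feed=.02)
o=arm.get_obs();print(o["clock"],o["tool_pos"],o["ft_force"])
arm.set_gripper(.06)
arm.move_straight(p+[0,0,.13],feed=.2)
shot(arm,"wrist","w4")
# to a view above funnel
arm.move_to(*scoop_tool([.52,-.10,.33],np.radians(84),0,-1))
o=arm.get_obs();print(o["clock"],o["tool_pos"])
for n in("scene","side","wrist"):shot(arm,n,n[0]+"5")
f=load("w5");print("funnel",projw(f,[.58,-.006,.14]))
c=lambda im,x,y,w=133,h=100:cv2.resize(im[y:y+h,x:x+w],(400,300),interpolation=cv2.INTER_CUBIC)
I=lambda n:cv2.imread(f"pics/{n}.png")
cv2.imwrite("pics/c5.png",np.vstack([np.hstack([c(I("s5"),275,175,80,60),c(I("d5"),183,145,80,60)]),np.hstack([cv2.resize(I("w5"),(400,300)),cv2.resize(I("w4"),(400,300))])]))
```

```text
16.5 [ 0.45794493 -0.37000009  0.01771212] [ 0.54440447  0.42911897 -0.39257642]
19.075 [ 0.5194679  -0.10098805  0.31068607]
funnel [[304.92709775  80.54473895]][ WARN:0@16.201] global loadsave.cpp:275 findDecoder imread_('pics/d5.png'): can't open/read file: check file path/integrity
Traceback (most recent call last):
TypeError: 'NoneType' object is not subscriptable
```

Run:
```python
from h import *
I=lambda n:cv2.imread(f"pics/{n}.png")
c=lambda im,x,y,w,h:cv2.resize(im[y:y+h,x:x+w],(400,300),interpolation=cv2.INTER_CUBIC)
cv2.imwrite("pics/c5.png",np.vstack([np.hstack([c(I("w5"),245,20,120,90),c(I("s5"),183,145,80,60)]),np.hstack([cv2.resize(I("w5"),(400,300)),cv2.resize(I("w4"),(400,300))])]))
```

```text
(no output)
```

View pics/c5.png

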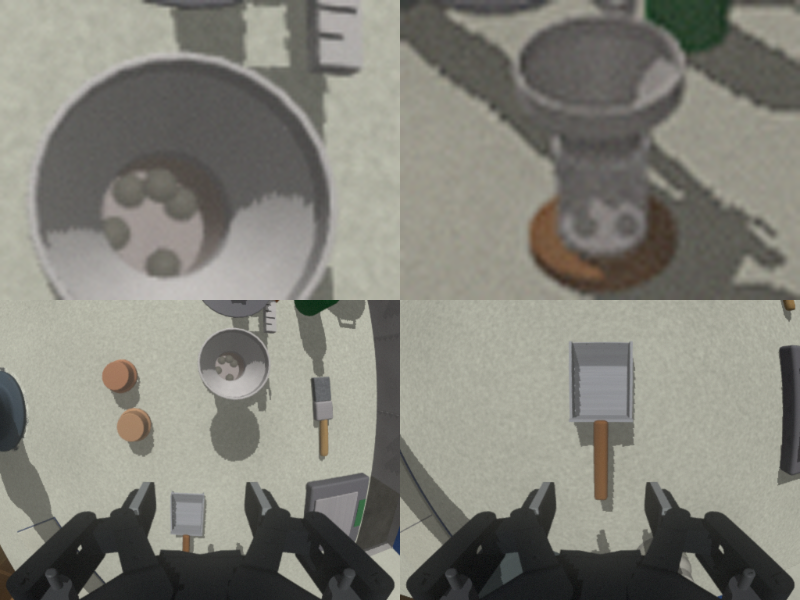

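All five balls are in the jar, seen through the funnel in the top left panel, and the scoop stands empty and upright. Next I'll take a close look at the scale, pointer and rider.

Run:
```python
from h import *
from workcell import arm
yaw=-1.688
arm.move_to(*scoop_tool([.61,.03,.33],yaw,0,1))
o=arm.get_obs();print(o["clock"],o["tool_pos"],o["qpos"].round(2))
shot(arm,"wrist","w6")
q=lambda r,sg,z:arm.solve_ik(*scoop_tool(T(.606,.214,yaw,[r,0,z])[0],yaw,0,sg))
for sg in(1,-1):print(sg,[None if x is None else np.round(x,2) for x in(q(0,sg,.27),q(0,sg,.203),q(.12,sg,.203),q(.15,sg,.203))])
f=load("w6")
print(projw(f,T(.606,.214,yaw,[[0,.0525,.149],[.12,.0525,.135],[0,0,.222],[.105,0,.146]])))
im=cv2.imread("pics/w6.png");cv2.imwrite("pics/c6.png",cv2.resize(im[40:240,200:460],None,fx=3,fy=3,interpolation=cv2.INTER_CUBIC))
```

```text
19.9 [0.61011877 0.02981008 0.31073029] [-0.79  0.41  0.94  1.63 -0.34  1.28  0.09]
1 [array([-1.  ,  0.51,  0.87,  1.63, -0.41,  1.2 , -0.15]), array([-0.97,  0.57,  0.83,  1.7 , -0.47,  1.08, -0.11]), array([-0.85,  0.5 ,  0.86,  1.81, -0.44,  1.03,  0.06]), array([-0.81,  0.49,  0.86,  1.83, -0.43,  1.03,  0.11])]
-1 [array([ 0.33,  0.68, -1.18,  1.55,  0.63,  1.35,  2.11]), array([ 0.25,  0.66, -0.99,  1.63,  0.59,  1.18,  2.14]), array([ 0.56,  0.68, -1.18,  1.73,  0.68,  1.2 ,  2.22]), array([ 0.61,  0.67, -1.18,  1.75,  0.66,  1.19,  2.27])]
[[283.19080177   4.10155311]
 [282.21767097 116.24861171]
 [224.6393425  -24.84341633]
 [231.77195257 102.02835333]]
```

View pics/c6.png

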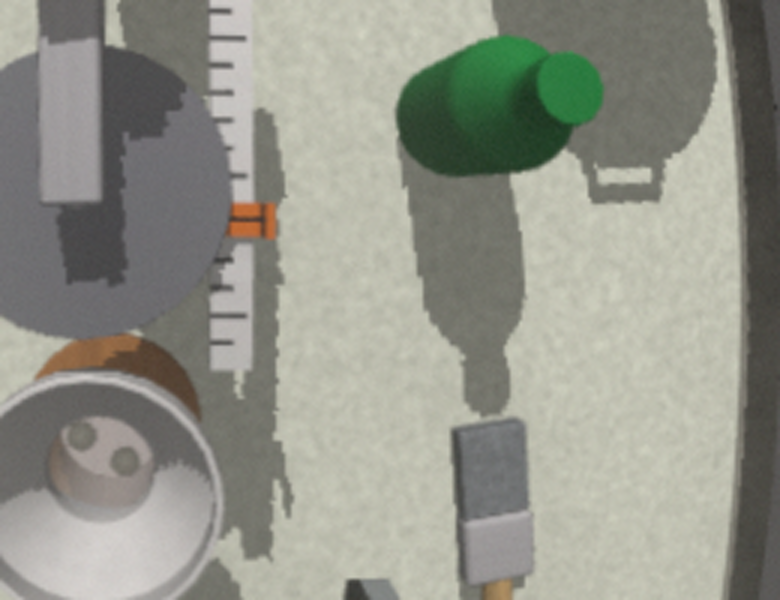

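The crop shows the rider's line at full-image (276,112.7). There are ticks on both sides of it, with the long 150 tick at v=145 and the bar's end at v=163, so the mark is near 115 mm. I'll fit the ticks at sub-pixel level.

Run:
```python
from h import *
from scipy.signal import find_peaks
f=load("w6");g=cv2.cvtColor(cv2.imread("pics/w6.png"),cv2.COLOR_BGR2GRAY).astype(float)
def peaks(c0,c1,lo,hi,prom):
    p=-g[lo:hi,c0:c1].mean(1);k,_=find_peaks(p,prominence=prom);o=[]
    for i in k:
        if 0<i<len(p)-1:
            a,b,c=p[i-1:i+2];o.append(lo+i+.5*(a-c)/(a-2*b+c))
    return np.array(o)
t=peaks(271,276,41,165,8);print("left strip",t.round(2))
r=peaks(278,286,102,122,4);print("rider strip",r.round(2))
W=lambda v,u:plane(f,(u,v),.135,True)
print("y of ticks",[round(W(v,273.5)[1],4) for v in t]);print("rider y",[round(W(v,281)[1],4) for v in r])
for v in(45,85,150,160):  # bar edges
    row=g[v-1:v+2,262:292].mean(0);d=np.diff(row);a=262.5+d.argmax();b=262.5+d.argmin();print(v,a,b,W(v,a)[:2].round(4),W(v,b)[:2].round(4))
```

```text
left strip [ 43.15  52.12  61.23  70.45  79.73 126.12 135.29 144.85 153.82]
rider strip [112.75 119.34]
y of ticks [np.float64(0.1685), np.float64(0.1586), np.float64(0.1486), np.float64(0.1386), np.float64(0.1286), np.float64(0.0791), np.float64(0.0693), np.float64(0.059), np.float64(0.0493)]
rider y [np.float64(0.0925), np.float64(0.0855)]
45 269.5 283.5 [0.6396 0.1669] [0.6543 0.1655]
85 273.5 283.5 [0.6387 0.123 ] [0.6492 0.1219]
150 269.5 283.5 [0.6266 0.0539] [0.6417 0.0522]
160 269.5 283.5 [0.6254 0.043 ] [0.6406 0.0413]
```

The ticks come out at 9.93 mm in world y for each 10 mm, which agrees with the yaw of -1.685. The rider is at 115.1 mm and the handle at about (0.601, 0.214). Now I'll grip the handle.

Run:
```python
from h import *
from workcell import arm
yaw=-1.685;B=np.array([.601,.2139,0])
p,r=scoop_tool(B+[0,0,.204],yaw,0,1)
arm.set_gripper(.085)
arm.move_to(p+[0,0,.075],r)
shot(arm,"wrist","w7")
arm.move_straight(p,feed=.1)
o=arm.get_obs();print(o["clock"],o["tool_pos"],o["ft_force"])
arm.set_gripper(0.0)
for k in range(2):
    o=arm.get_obs();print(o["clock"],o["tool_pos"],o["gripper_width"],o["grip_force"],o["ft_force"]);arm.hold(.2)
```

```text
22.0583 [0.60156277 0.21381866 0.18594958] [ 0.60131999 -0.38893205  0.37379703]
22.5833 [0.60030114 0.21412276 0.18637091] 0.03312874940642505 62.657793536782265 [-4.76672344  0.84024073  7.20424081]
22.7833 [0.60034708 0.21412715 0.18640919] 0.03319172742444647 62.651836797595024 [-3.7713893   0.05092064  7.14981993]
```

The button is squeezed home: the opening is 33 mm and the side force is small. Now I'll draw the arm out.

Run:
```python
from h import *
from workcell import arm
d=np.array([np.cos(-1.685),np.sin(-1.685),0])
p0=np.array(arm.get_obs()["tool_pos"])
arm.move_straight(p0+.02*d,feed=.04)
o=arm.get_obs();print(o["clock"],(o["tool_pos"]-p0)@d,o["gripper_width"],o["ft_force"])
arm.move_straight(p0+.1151*d,feed=.06);arm.hold(.3)
o=arm.get_obs();e=o["tool_pos"]-p0;print(o["clock"],e@d,e,o["gripper_width"],o["grip_force"],o["ft_force"])
np.save("p0.npy",p0)
for n,k in(("scene","s8"),("side","d8"),("wrist","w8")):shot(arm,n,k)
I=lambda n:cv2.imread(f"pics/{n}.png")
c=lambda im,x,y,w,h:cv2.resize(im[y:y+h,x:x+w],(400,300),interpolation=cv2.INTER_CUBIC)
cv2.imwrite("pics/c8.png",np.vstack([np.hstack([c(I("s8"),290,190,100,75),c(I("d8"),185,95,80,60)]),np.hstack([cv2.resize(I("w8"),(400,300)),c(I("w8"),256,160,160,120)])]))
```

```text
23.6333 0.020076819449244363 0.03307255902907209 [0.64623668 3.12385221 1.56603381]
25.6667 0.11522056915774029 [-1.26661487e-02 -1.14523213e-01  3.85010819e-05] 0.033264902067559304 61.802159026265144 [3.61314057 4.95693916 0.28651464]
```

View pics/c8.png

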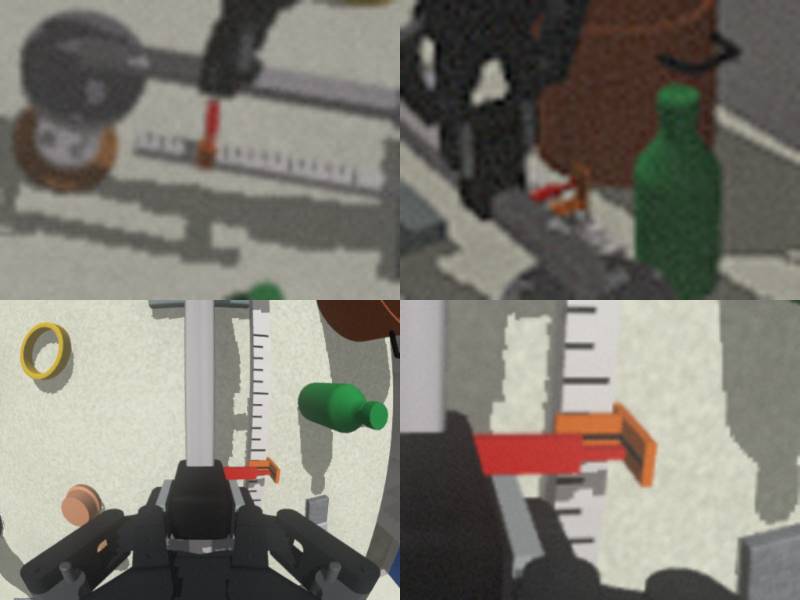

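Run:
```python
from h import *
f=load("w8")
for r in(.113,.115,.117):
    print(r,projw(f,T(.6003,.2139,-1.685,[[r,.0525,.135],[r,.0525,.138],[r,.0525,.149],[r,.0525,.152]])).round(1).tolist())
im=cv2.imread("pics/w8.png")
b=im[205:232,336:341].mean(1);print(np.c_[np.arange(205,232),b].round().astype(int).tolist())
```

```text
0.113 [[330.8, 209.3], [331.8, 210.7], [335.7, 216.3], [336.9, 217.9]]
0.115 [[330.6, 212.0], [331.6, 213.4], [335.5, 219.1], [336.6, 220.7]]
0.117 [[330.3, 214.6], [331.3, 216.1], [335.2, 221.9], [336.3, 223.6]]
[[205, 104, 137, 192], [206, 64, 114, 196], [207, 61, 115, 205], [208, 61, 116, 207], [209, 61, 115, 207], [210, 60, 115, 206], [211, 61, 116, 207], [212, 61, 113, 201], [213, 58, 87, 141], [214, 60, 70, 87], [215, 58, 75, 104], [216, 60, 106, 186], [217, 59, 99, 194], [218, 57, 72, 173], [219, 58, 64, 169], [220, 58, 65, 186], [221, 58, 65, 189], [222, 59, 66, 189], [223, 75, 81, 188], [224, 133, 140, 185], [225, 191, 199, 205], [226, 195, 204, 206], [227, 188, 196, 199], [228, 158, 167, 170], [229, 155, 164, 167], [230, 154, 164, 166], [231, 153, 163, 165]]
```

Run:
```python
from h import *
from scipy.signal import find_peaks
f=load("w8");g=cv2.cvtColor(cv2.imread("pics/w8.png"),cv2.COLOR_BGR2GRAY).astype(float)
p=-g[100:250,325:330].mean(1);k,_=find_peaks(p,prominence=15)
v=[]
for i in k:
    a,b,c=p[i-1:i+2];v.append(100+i+.5*(a-c)/(a-2*b+c))
print(np.round(v,1))
xs=np.arange(0,.171,.01)
pr=projw(f,T(.6003,.2139,-1.685,np.c_[xs,0*xs+.0485,0*xs+.135]));print(np.c_[xs*1000,pr].round(1).tolist())
```

```text
[103.8 118.8 133.8 148.8 163.4 178.  191.8 205.4 214.4 231.7 244.1]
[[0.0, 330.6, 44.7], [10.0, 330.7, 59.1], [20.0, 330.7, 73.8], [30.0, 330.6, 88.7], [40.0, 330.4, 103.7], [50.0, 330.0, 118.7], [60.0, 329.6, 133.6], [70.0, 329.0, 148.5], [80.0, 328.3, 163.1], [90.0, 327.5, 177.5], [100.0, 326.6, 191.6], [110.0, 325.6, 205.3], [120.0, 324.6, 218.6], [130.0, 323.5, 231.5], [140.0, 322.4, 243.9], [150.0, 321.2, 255.9], [160.0, 320.0, 267.3], [170.0, 318.8, 278.3]]
```

Run:
```python
from h import *
from scipy.optimize import least_squares
a,b=load("w6"),load("w8")
S=(.6003,.2139,-1.685)
pt=lambda r,y,z:T(*S,[[r,y,z]])
# check tick rows in w6 at same model
t6=[43.15,52.12,61.23,70.45,79.73,126.12,135.29,144.85,153.82];x6=[40,50,60,70,80,130,140,150,160]
res=[projw(a,pt(x/1000,.0485,.135))[0,1]-v for x,v in zip(x6,t6)];print("w6 tick offs",np.round(res,2),projw(a,pt(.115,.0485,.135)))
o6=np.mean(res);o8=-.2
for z in(.135,.137,.139,.141):
    # r from each image; line measured at lateral: w6 col 281, w8 col 327
    def sol(f,u,v,o):
        return least_squares(lambda q:projw(f,pt(q[0],q[1],z))[0]-[u,v+o],[.115,.05]).x
    print(z,sol(a,281,112.75,o6),sol(b,327,214.4,o8),sol(b,338,214.3,o8))
```

```text
w6 tick offs [-0.06 -0.08 -0.13 -0.21 -0.27 -0.08  0.04 -0.29 -0.1 ] [[273.49658299 112.05554699]]
0.135 [0.11553002 0.05647191] [0.1166497 0.0500019] [0.11668876 0.05818561]
0.137 [0.11550203 0.05630652] [0.11590653 0.04947987] [0.11594518 0.05757914]
0.139 [0.11547405 0.05614113] [0.11516335 0.04895783] [0.1152016  0.05697268]
0.141 [0.11544606 0.05597574] [0.11442017 0.0484358 ] [0.11445802 0.05636621]
```

The rider is at 115.5 mm and the pointer at about 115.2 mm. I'll nudge the arm 0.3 mm and hand the job in.

Run:
```python
from h import *
from workcell import arm
d=np.array([np.cos(-1.685),np.sin(-1.685),0]);p0=np.load("p0.npy")
arm.move_straight(p0+.1154*d,feed=.02);arm.hold(.5)
o=arm.get_obs();print(o["clock"],(o["tool_pos"]-p0)@d,o["gripper_width"],o["ft_force"])
print(arm.sign_off())
```

```text
26.5667 0.11531445680621756 0.03367282652240933 [5.57408355 4.48499037 1.1330893 ]
the job is handed in; nothing more can be done
None
```

The job is handed in at 26.6 s: all five balls are in the jar, the empty scoop is upright back in its place, and the gripper is holding the handle with the pointer on the mark, at 115.3 mm against a measured 115.5 mm.

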